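Set the drive test box to step five and start it

TASK

On the white drive test box, use a fingertip to push the black pointer selector clockwise, click by click, to the fifth step after off (the long mark is off, each dot after it is one click), without going past it. Only once it stands there, press the round push-button on the same box fully down and let it go. Do not grip or lift anything, and leave the box, the spool, the screwdriver and the capacitor where they are.

Things in the scene. Friction and masses are not known exactly. Their poses are not given: they have to be found in the camera images.
- drive_box: White steel instrument box, loose on four rubber feet, 200 (x) x 300 (y) x 85 (z) mm, about 2.6 kg; origin at the centre of its underside, z up, -x its front (robot side). On its level top: the selector at (0, 55) mm, the push-button at (-35, -85) mm, a flat meter window and, not used, a fixed round trim knob 18 mm wide, 14 mm high at (70, -25) mm.
- selector_axis (a point): Point on the selector's vertical turning axis, level with the box's top panel; axes as the box. Around it on the panel are eight flat black marks, 69 mm out and 30 degrees apart: a long bar for off, then seven dots clockwise seen from above. The selector has a round black skirt 48 mm wide and 8 mm high, with a straight pointer handle across it.
- selector_tip (a point): Top of the pointing end (white stripe) of the black handle, on its middle line, 55 mm from the turning axis, 36 mm above the panel; turns with it, its x axis pointing outwards along the handle. The handle is 12 mm thick, runs from 18 mm behind the axis to this end, and its underside is 8 mm above the panel.
- selector (a joint): Selector angle in rad, growing clockwise from above: 0 at off, 0.5236 a click, 2.618 at the fifth step; stops at 0 and 3.665. The handle points at 105 degrees minus this, anticlockwise from the box's +x. Spring detent: half-way between steps it snaps on into the next and stays; 2 to 3 N at the handle's end turns it. Within the first second it settles on off or step 1, 2 or 3.
- start_button (a joint): Travel of the push-button in m: 0 when up, 0.006 fully down; springs back when released, fully down takes 5 N.
- start_button_top (a point): Centre of the top face of the round push-button (black, 30 mm wide, in a grey round housing), which is pressed straight down.
- spool: Bystander: grey solder spool standing upright on the bench or sheet, 60 mm wide, 45 mm high; origin at the centre of its underside.
- driver: Bystander: screwdriver about 170 mm long with a black handle, lying on the bench; origin under the middle, x along it towards the tip.
- capacitor: Bystander: capacitor can standing upright, 25 mm wide, 40 mm high; origin at the centre of its underside.

How it is judged (in metres and radians):
On the way, in this order (a step that is already met when the one before it is completed fails the run):
1. the selector stands at the fifth step (within 0.13 rad) (value of joint selector between 2.48799 and 2.74799 rad and velocity of joint selector between -0.1 and 0.1 rad/s), for 0.2 s.
2. the push-button is pressed down (at least 4.5 mm of its 6 mm) with the selector there (value of joint selector between 2.48799 and 2.74799 rad and value of joint start_button above 0.0045 m), for 0.05 s.
At the end, for the whole second after the job is handed in: The selector rests on the fifth step (2.618 rad, within 0.13), the button is up again (under 1.5 mm), the box is level and at rest within 30 mm of where it stood, and spool, screwdriver and capacitor are within 30 mm of where they stood (value of joint selector between 2.48799 and 2.74799 rad and value of joint start_button below 0.0015 m and distance of each of drive_box, spool, driver, capacitor from where it was at the start of the episode below 0.03 m and angle between drive_box's own z axis and vertical below 0.05 rad and linear speed of drive_box below 0.02 m/s); the robot touches nothing.
It fails at once if the selector is turned past the fifth step (more than half a click beyond) (value of joint selector above 2.87979 rad).
It fails at once if the push-button is pressed (over 3 mm) while the selector is short of the fifth step (value of joint start_button above 0.003 m and value of joint selector below 2.41799 rad).
It fails at once if the box is lifted, tipped or shoved by more than 30 mm (height (world z) of drive_box above 0.012 m or angle between drive_box's own z axis and vertical above 0.1 rad or distance of drive_box from where it was at the start of the episode above 0.03 m).
It fails at once if the spool, screwdriver or capacitor is lifted, or moved by more than 30 mm (distance of any of spool, driver, capacitor from where it was at the start of the episode above 0.03 m or height (world z) of any of spool, driver, capacitor above 0.03 m).
It also fails if it takes over 58 s, if anything falls off the work surface, if the arm or the gripper's body presses on something with over 40 N, if the wrist force passes 120 N, or if a joint passes its speed limit or range.

ROBOT

A 6-joint arm with a two-finger parallel gripper is mounted at the origin on the work surface. World frame = base frame: x ahead of the robot, y to its left, z up, the work surface at z = 0. Lengths are in m, angles in degrees, forces in N, time in s.
With the tool pointing down it reaches from about 0.35 to 0.875 m from the base axis. Payload 4.2 kg.
Tool frame: the origin (TCP) lies at the very end of the fingers, on their centre line; the grasp point (between the pads) lies 19 mm behind it (r.grip_point_offset is the distance from the TCP to the grasp point, in m); z points along the fingers, y is the line along which they close (so a half turn about z gives the same grasp; the last joint's range is limited). The gripper opens to 87 mm and grips with 3 to 60 N. Pads are 19 mm wide; open, the fingers measure 117 mm over their backs; the gripper's body (75 mm by 190 mm) begins 51 mm behind the grasp point.
Start: joints at [-60.642, 22.042, 0.453, 0, -68.411, -14.817], TCP at [0.157, -0.605, 0.223] pointing down, gripper open.
Joint ranges: [-179.83, 179.83], [-69.29, 118.12], [-61.27, 80.66], [-181.25, 117.63], [-171.15, -9.14], [-177.46, 177.46]. Speed limits (degrees/s): [159.86, 159.86, 180, 180, 180, 180].

INTERFACE

Orientations are given as a 3x3 rotation matrix whose columns are the frame's x, y, z axes.
In Python, from station import r, cams gives the robot as it stands. The module is installed in compiled form; this text tells all that it offers.
- The arm moves only by the shell command python3 -m handwheel 'ROWS'. ROWS is JSON, a list that holds one entry, the list of rows, each a list of 7 numbers: the turn, a rotation vector about the tool's x, y, z in units of 6 degrees (1.0 is 6 degrees), then the shift along the tool's x, y, z in m, then the finger opening in m, from 0 to 0.087. In form: [[[ax, ay, az, x, y, z, jaw], ...]]. A call has 1 to 12 rows; each row shifts and turns the commanded pose from where the row before left it, along the tool's axes as they then stand; what a row does not reach is not made up. A row lasts 1/10 s, in which the tool goes at most 50 mm and 8.59 degrees, less where a joint would pass 70% of its speed; a pose out of reach is approached as far as the arm can. A call with a gripper value outside its range is refused whole. The fingers move at their own pace and stop on an object; the grip force is fixed at half the most. Time passes only in rows, so rows that do not move let the fingers close. It gives the time, the measured TCP pose, the force, the opening and the grip force at its end, in the units of the state.
- r.sense(): the state, without advancing time (a new reading comes with each control period).
- cams.capture(name): name is "side" or "top" or "wrist"; returns the picture (480x640x3 uint8, red, green, blue); there is no depth.
- cams.get_calibration(name): a dict with "camera_matrix" (3x3 intrinsics, pixels), "k1" (the pictures are not rectified: a ray, as slopes to the right and down, at radius r is drawn at 1 + k1 r^2 times it, then the intrinsics apply), "rvec" (rotation vector, rad) and "tvec" (3), from world to camera coordinates, as OpenCV has them; the wrist camera has in their place "T_tool_cam" (4x4, takes a point from camera to tool coordinates, whose origin is the TCP and whose axes are the flange's). Camera axes: x right, y down, z forward; pixel columns grow to the right and rows downward; lengths in m; the calibration is good to about 2 mm. A picture is of the moment at which its call begins: read the wrist's pose just before it. get_calibration takes no time and is no camera call.
- r.finish_job(): hands the job in; it is judged then, once.
The state is a dict: "time_s": time; "joints": joint angles; "joint_velocities": joint speeds; "effort": joint torques, N m; "tcp_pos": TCP position; "ee_rot": TCP orientation; "wrist_force": force on the tool from outside, world axes, zero at the start; "moment": the same for the moment, N m; "gripper_width": opening from 0.0 (shut) to 1.0 (fully open); "gripper_force": force on a finger pad.
Only numpy, scipy, OpenCV 4.12 (cv2) and the standard library are available. Lean on these libraries where they do the work, as an engineer would, in place of code of your own. Each camera call takes 0.05 s, during which the arm holds its last target. There are 200 camera calls.

## Working session

There is one attempt and no reset: what is moved stays moved. The work goes in short steps, Python scripts to look and compute and a shell command to move; the robot and the scene stay as the last step left them, time stands still between calls to the robot, and variables do not carry over. Pictures are saved under pics/ and viewed, at most 10 in all, crops included, and the job is handed in when it is done.

```bash
mkdir -p pics; cat > h.py <<'E'
import numpy as np, cv2
from station import r, cams
def cal(n):
    c=cams.get_calibration(n); K=np.array(c["camera_matrix"],float)
    if "rvec" in c:
        R=cv2.Rodrigues(np.array(c["rvec"],float))[0]; t=np.array(c["tvec"],float).ravel()
    else:
        s=r.sense(); T=np.array(c["T_tool_cam"]); Rw=np.array(s["ee_rot"]); Rc=Rw@T[:3,:3]; p=Rw@T[:3,3]+np.array(s["tcp_pos"])
        R=Rc.T; t=-R@p
    return K,float(c["k1"]),R,t
def ray(n,uv,z,C=None):
    K,k,R,t=C or cal(n)
    d=np.array([k,0,0,0,0],float)
    q=cv2.undistortPoints(np.array([[uv]],float),K,d)[0,0]
    v=R.T@np.array([q[0],q[1],1]); c=-R.T@t
    return c+v*(z-c[2])/v[2]
def proj(n,P,C=None):
    K,k,R,t=C or cal(n)
    return cv2.projectPoints(np.array(P,float).reshape(-1,3),cv2.Rodrigues(R)[0],t,K,np.array([k,0,0,0,0]))[0].reshape(-1,2)
def shot(n,name):
    C=cal(n); im=cams.capture(n); cv2.imwrite(f"pics/{name}.png",im[:,:,::-1]); return im,C
E
python3 - <<'E'
from h import *
for n in("top","side"):
    shot(n,n+"1")
    K,k,R,t=cal(n); print(n,K[0,0],k,-R.T@t)
s=r.sense(); print(s["time_s"],s["tcp_pos"],np.round(s["ee_rot"],3),s["gripper_width"])
E
```

```text
top 541.0648833384666 -0.06569162042408551 [0.548299   0.0067276  1.10573116]
side 435.75826259710533 -0.025478920249710255 [ 0.59164094 -0.75104532  0.55324346]
0.1 [ 0.15681478 -0.60445709  0.22155127] [[-0.968 -0.251 -0.001]
 [-0.251  0.968  0.002]
 [ 0.     0.002 -1.   ]] 0.9980650542217513
```

View pics/top1.png

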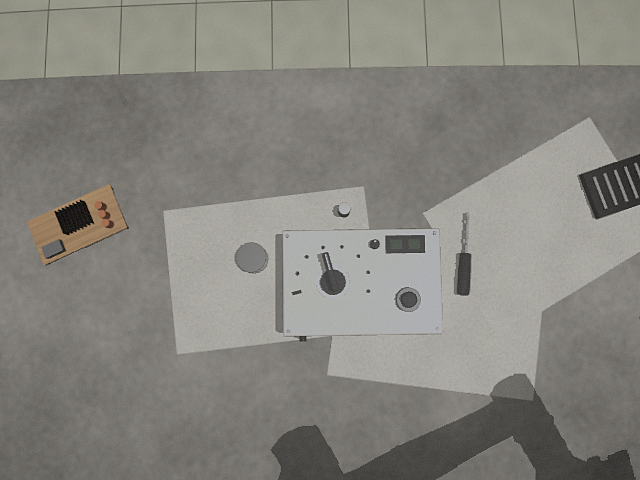

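View pics/side1.png

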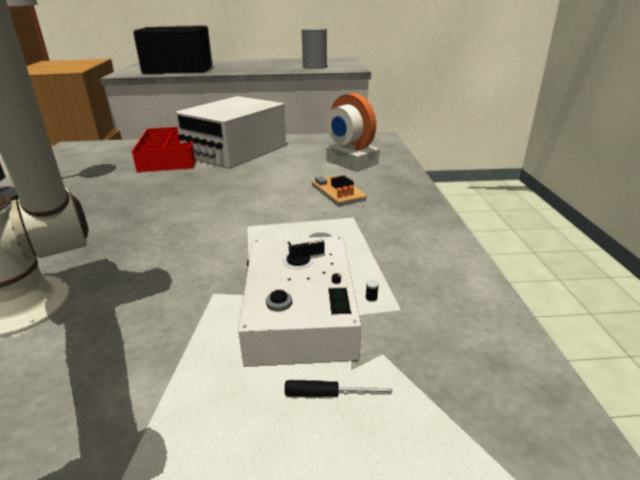

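The top view shows the box with its +x up and +y to the left. The off bar is at about (296,292), with dots clockwise from (297,273). The handle tip at (324,254) points at the third dot (322,247), so the selector is on step 3 and the target is the dot at (358,256). The button is at (408,299), the spool at (251,257), the capacitor at (343,210) and the screwdriver at (463,255). The side view agrees.

```bash
python3 - <<'E'
from h import *
from scipy.optimize import least_squares
C=cal("top")
im=cv2.imread("pics/top1.png"); g=cv2.cvtColor(im,cv2.COLOR_BGR2GRAY)
pts=[(297,273),(307,258),(322,247),(341,247),(358,256),(368,272),(368,291)]
W=[]
for u,v in pts:
    w=255-g[v-4:v+5,u-4:u+5].astype(float); w=np.clip(w-w.min()-40,0,None)
    yy,xx=np.mgrid[v-4:v+5,u-4:u+5]; c=((w*xx).sum()/w.sum(),(w*yy).sum()/w.sum()); W.append(ray("top",c,.085,C)[:2])
W=np.array(W)
a=lambda th:np.deg2rad(105-30*np.arange(1,8))+th
f=lambda p:(W-np.c_[p[0]+.069*np.cos(a(p[2])),p[1]+.069*np.sin(a(p[2]))]).ravel()
s=least_squares(f,[.55,0,0]); print("axis",s.x[:2],"yaw",np.rad2deg(s.x[2]),"res mm",np.abs(s.fun).max()*1e3)
for n,uv,z in [("tip",(323.5,253),.121),("button",(408,299),.1)]: print(n,ray("top",uv,z,C))
th=s.x[2];Rz=np.array([[np.cos(th),-np.sin(th)],[np.sin(th),np.cos(th)]])
org=s.x[:2]-Rz@[0,.055]; b=org+Rz@[-.035,-.085]; print("org",org,"button exp",b)
for c in [(283,230),(441,229),(441,334)]: print(Rz.T@(ray("top",c,.085,C)[:2]-org))
for k in (3,4,5):
    q=np.deg2rad(105-30*k)+th; print(k,"tip",s.x[:2]+.055*np.array([np.cos(q),np.sin(q)]))
big=cv2.resize(im[225:340,275:450],None,fx=4.5,fy=4.5,interpolation=cv2.INTER_CUBIC); 
cv2.imwrite("pics/crop.png",big)
# height of button by side view
print(proj("side",[[*b,.085],[*b,.1],[*b,.11]]))
E
```

```text
axis [ 0.58741223 -0.0038666 ] yaw -0.4219909470371494 res mm 0.42442800639241884
tip [0.63907291 0.01167809 0.121     ]
button [ 0.55193354 -0.14303684  0.1       ]
org [ 0.58700715 -0.0588651 ] button exp [ 0.55138207 -0.14360502]
[0.09995147 0.14761803]
[ 0.09753987 -0.15351146]
[-0.10082917 -0.14698931]
3 tip [0.64064155 0.00997679]
4 tip [ 0.64043186 -0.01849253]
5 tip [ 0.62601561 -0.04304285]
[[278.16703577 302.8977275 ]
 [277.64632118 295.96087535]
 [277.29360489 291.25723668]]
```

View pics/crop.png

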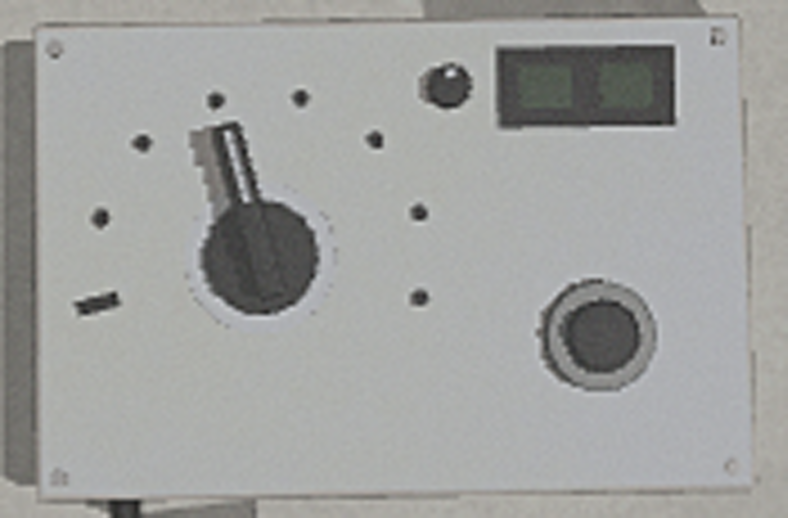

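The crop confirms step 3: the handle stripe lies on the third dot, and the fitted dots agree within 0.5 mm. The tool's yaw already runs parallel to the handle. I'll move above the handle's anticlockwise side with the gripper shut.

```bash
python3 -m handwheel '[[[0,0,0,-0.0306,0.0254,0,0],[0,0,0,-0.0306,0.0254,0,0],[0,0,0,-0.0306,0.0254,0,0],[0,0,0,-0.0306,0.0254,0,0],[0,0,0,-0.0306,0.0254,0,0],[0,0,0,-0.0306,0.0254,0,0],[0,0,0,-0.0306,0.0254,0,0],[0,0,0,-0.0306,0.0254,0,0],[0,0,0,-0.0306,0.0254,0,0],[0,0,0,-0.0306,0.0254,0,0]]]'; python3 -m handwheel '[[[0,0,0,-0.0306,0.0254,0,0],[0,0,0,-0.0306,0.0254,0,0],[0,0,0,-0.0306,0.0254,0,0],[0,0,0,-0.0306,0.0254,0,0],[0,0,0,-0.0306,0.0254,0,0],[0,0,0,-0.0306,0.0254,0,0],[0,0,0,-0.0306,0.0254,0,0],[0,0,0,-0.0306,0.0254,0,0],[0,0,0,-0.0306,0.0254,0,0],[0,0,0,-0.0306,0.0254,0,0],[0,0,0,0,0,0,0],[0,0,0,0,0,0,0]]]'
python3 - <<'E'
from h import *
im,C=shot("wrist","w1"); print(proj("wrist",[[.5874,-.0039,.121],[.6406,.01,.121]],C)); print(np.round(r.sense()["ee_rot"],3))
E
```

```text
time_s: 1.1
tcp_pos: [0.3898, -0.2807, 0.2224]
ee_rot: [[-0.968, -0.251, -0.0], [-0.251, 0.968, 0.0], [0.0, 0.0, -1.0]]
wrist_force: [0.3, -0.7, 0.4]
gripper_width: 0.172
gripper_force: 0.0
time_s: 2.3
tcp_pos: [0.6215, 0.0411, 0.2214]
ee_rot: [[-0.968, -0.252, -0.002], [-0.252, 0.968, -0.0], [0.002, 0.0, -1.0]]
wrist_force: [0.2, -0.6, -0.2]
gripper_width: 0.003
gripper_force: 0.0
[[270.88927351 181.07261236]
 [273.06039816 249.08474099]]
[[-0.968 -0.251 -0.002]
 [-0.251  0.968 -0.   ]
 [ 0.002  0.    -1.   ]]
```

View pics/w1.png

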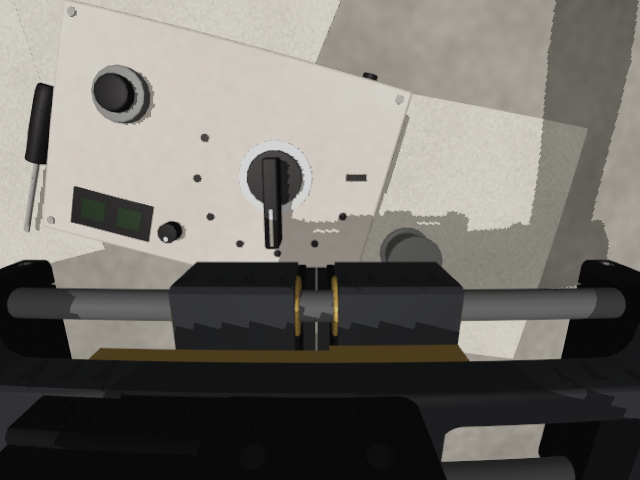

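The wrist view shows the handle tip at (272,247) and the axis near (273,178). Both are within 2 px of the prediction. Next I check where the fingertips project and work out the push arc.

```bash
python3 - <<'E'
from h import *
C=cal("wrist"); s=r.sense(); R=np.array(s["ee_rot"]); p=np.array(s["tcp_pos"])
print(np.round(cams.get_calibration("wrist")["T_tool_cam"],3),C[0][0,0])
for z in (0,-.02,-.05): print(z,proj("wrist",[p+R@[x,y,z] for x,y in((0,0),(.0095,.015),(.0095,-.015),(-.0095,.015),(-.0095,-.015))],C).round().tolist())
# arc: contact TCP pose in tool frame relative to axis; handle along -tool x, normal +y
ax=np.array([.5874,-.0039]); 
print("tool coords of TCP rel axis",R.T@np.r_[p[:2]-ax,0])
a=np.deg2rad(4)
P=np.array([-.045,.021]); Rz=np.array([[np.cos(a),-np.sin(a)],[np.sin(a),np.cos(a)]])
print("per 4deg shift",Rz@P-P)
E
```

```text
[[ 0.    -0.969 -0.246  0.067]
 [ 1.     0.     0.     0.   ]
 [-0.    -0.246  0.969 -0.163]
 [ 0.     0.     0.     1.   ]] 337.2254610325695
0 [[316.0, 284.0], [345.0, 267.0], [287.0, 267.0], [344.0, 301.0], [287.0, 301.0]]
-0.02 [[316.0, 300.0], [349.0, 281.0], [283.0, 281.0], [348.0, 319.0], [284.0, 319.0]]
-0.05 [[316.0, 335.0], [356.0, 312.0], [275.0, 312.0], [355.0, 357.0], [277.0, 357.0]]
tool coords of TCP rel axis [-4.38050986e-02  3.42836752e-02 -8.06328803e-05]
per 4deg shift [-0.00135527 -0.0031902 ]
```

```bash
python3 -m handwheel '[[[0,0,0,0,0,0.025,0],[0,0,0,0,0,0.03,0],[0,0,0,0,0,0.03,0],[0,0,0,0,0,0.021,0],[0,0,0,0,0,0.01,0],[0,0,0,0,0,0,0],[0,0,0,0,0,0,0]]]'
python3 - <<'E'
from h import *
im,C=shot("side","s2"); cv2.imwrite("pics/s2c.png",cv2.resize(im[160:320,220:380,::-1],None,fx=3.75,fy=3.75,interpolation=cv2.INTER_CUBIC))
E
```

```text
time_s: 3.05
tcp_pos: [0.6224, 0.04, 0.1078]
ee_rot: [[-0.968, -0.251, 0.002], [-0.251, 0.968, 0.0], [-0.002, -0.0, -1.0]]
wrist_force: [0.8, 0.9, 1.6]
gripper_width: 0.003
gripper_force: 0.0
```

View pics/s2c.png

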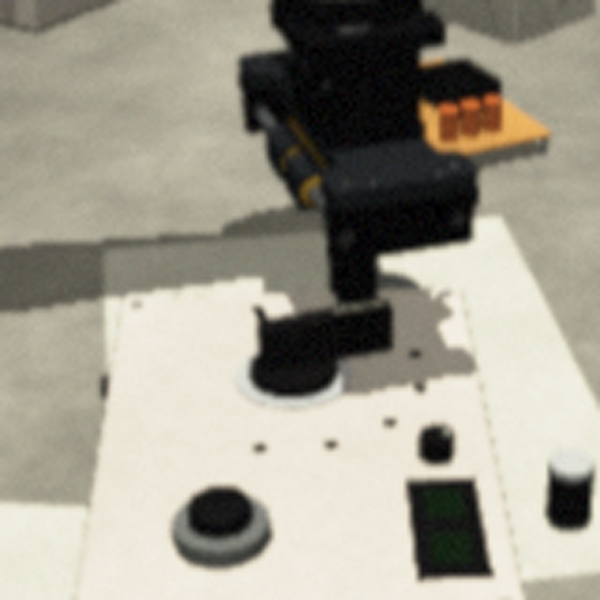

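The side view shows the shut fingers standing just behind the handle (+y side), clear of it and of the skirt. Now I approach to contact, then follow the arc for the first click.

```bash
python3 -m handwheel '[[[0,0,0,0,-0.004,0.003,0],[0,0,0,0,-0.004,0,0],[0,0,0,0,-0.003,0,0],[0,0,0,0,-0.002,0,0],[0,0,0,0,0,0,0],[0,0,0.667,-0.00135,-0.0032,0,0],[0,0,0.667,-0.00135,-0.0032,0,0]]]';python3 -m handwheel '[[[0,0,0.667,-0.00135,-0.0032,0,0],[0,0,0.667,-0.00135,-0.0032,0,0],[0,0,0,0,0,0,0],[0,0,0,0,0,0,0]]]'
python3 - <<'E'
from h import *
im,C=shot("top","t2"); cv2.imwrite("pics/t2c.png",cv2.resize(im[225:340,275:450,::-1],None,fx=4.5,fy=4.5,interpolation=cv2.INTER_CUBIC))
s=r.sense(); R=np.array(s["ee_rot"]); print(R.T@(np.array(s["tcp_pos"])-[.5874,-.0039,0]))
E
```

```text
time_s: 3.8
tcp_pos: [0.6291, 0.0223, 0.1036]
ee_rot: [[-0.994, -0.111, 0.0], [-0.111, 0.994, 0.0], [-0.0, 0.0, -1.0]]
wrist_force: [-1.0, 0.7, 0.6]
gripper_width: 0.002
gripper_force: 0.8
time_s: 4.2
tcp_pos: [0.6324, 0.0163, 0.1036]
ee_rot: [[-1.0, 0.024, 0.0], [0.024, 1.0, 0.0], [-0.0, 0.0, -1.0]]
wrist_force: [-0.0, 1.4, -0.4]
gripper_width: 0.009
gripper_force: 0.4
[-0.04455631  0.02127648 -0.10356268]
```

View pics/t2c.png

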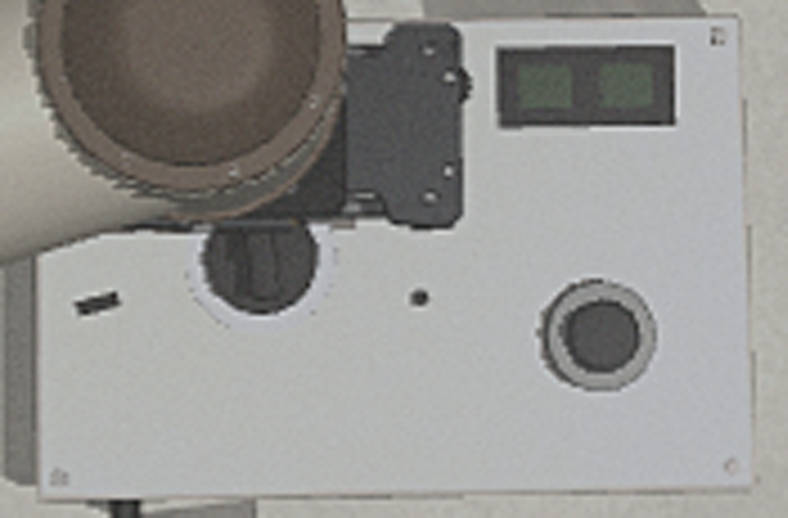

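The handle is following, now just past half-way to step 4, and the box hasn't moved. I continue to step 4, settle, then push just past the next half-way, slowly.

```bash
python3 -m handwheel '[[[0,0,0.667,-0.00135,-0.0032,0,0],[0,0,0.667,-0.00135,-0.0032,0,0],[0,0,0.667,-0.00135,-0.0032,0,0],[0,0,0,0,0,0,0],[0,0,0.667,-0.00135,-0.0032,0,0],[0,0,0.667,-0.00135,-0.0032,0,0],[0,0,0.333,-0.0007,-0.0016,0,0],[0,0,0.333,-0.0007,-0.0016,0,0]]]';python3 -m handwheel '[[[0,0,0.333,-0.0007,-0.0016,0,0],[0,0,0.333,-0.0007,-0.0016,0,0],[0,0,0.333,-0.0007,-0.0016,0,0],[0,0,0.333,-0.0007,-0.0016,0,0],[0,0,0,0,0,0,0],[0,0,0,0,0,0,0]]]'
python3 - <<'E'
from h import *
im,C=shot("side","s3"); cv2.imwrite("pics/s3c.png",cv2.resize(im[200:320,230:370,::-1],None,fx=5,fy=5,interpolation=cv2.INTER_CUBIC))
s=r.sense(); R=np.array(s["ee_rot"]); print(R.T@(np.array(s["tcp_pos"])-[.5874,-.0039,0]))
print("yaw",np.rad2deg(np.arctan2(-R[1,0],-R[0,0])))
f=lambda k:[[.5874+.055*np.cos(np.deg2rad(104.6-30*k)),-.0039+.055*np.sin(np.deg2rad(104.6-30*k)),.121]]
for k in(4,4.5,5): print(k,(proj("side",f(k),C)-[230,200])*5)
E
```

```text
time_s: 5.05
tcp_pos: [0.6364, -0.0037, 0.1035]
ee_rot: [[-0.903, 0.429, 0.0], [0.429, 0.903, 0.001], [-0.0, 0.001, -1.0]]
wrist_force: [-0.3, 2.6, -0.5]
gripper_width: 0.004
gripper_force: 0.9
time_s: 5.65
tcp_pos: [0.6358, -0.0111, 0.1035]
ee_rot: [[-0.835, 0.55, 0.0], [0.55, 0.835, -0.0], [-0.0, 0.0, -1.0]]
wrist_force: [0.9, 1.2, -0.6]
gripper_width: 0.006
gripper_force: 0.2
[-0.04439617  0.02061136 -0.10357211]
yaw -33.36937813138141
4 [[470.32922659 232.88484523]]
4.5 [[458.28416537 250.82483983]]
5 [[437.1266554  267.03787465]]
```

View pics/s3c.png

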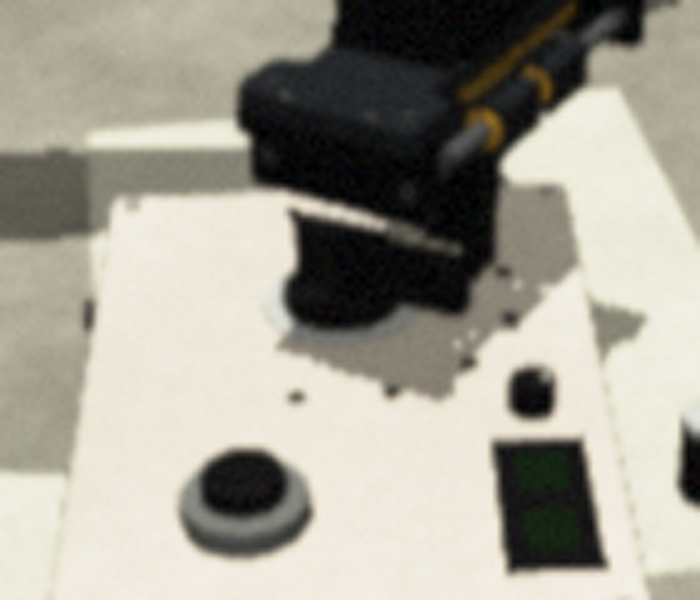

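The handle's top end is at about (462,247), which is right at the half-way point, and the finger is still on it. I push a few degrees more, slowly, but not as far as step 5.

```bash
python3 -m handwheel '[[[0,0,0.333,-0.0007,-0.0016,0,0],[0,0,0.333,-0.0007,-0.0016,0,0],[0,0,0.333,-0.0007,-0.0016,0,0],[0,0,0,0,0,0,0],[0,0,0,0,0,0,0],[0,0,0,0,0.015,0,0],[0,0,0,0,0.02,0,0],[0,0,0,0,0,-0.03,0],[0,0,0,0,0,-0.03,0],[0,0,0,0,0,-0.02,0],[0,0,0,0,0,0,0]]]'
python3 - <<'E'
from h import *
im,C=shot("side","s4"); cv2.imwrite("pics/s4c.png",cv2.resize(im[200:320,230:370,::-1],None,fx=5,fy=5,interpolation=cv2.INTER_CUBIC))
s=r.sense(); print(s["tcp_pos"],s["wrist_force"]); R=np.array(s["ee_rot"]);print("yaw",np.rad2deg(np.arctan2(-R[1,0],-R[0,0])))
E
```

```text
time_s: 6.8
tcp_pos: [0.6596, 0.0117, 0.1875]
ee_rot: [[-0.773, 0.634, 0.008], [0.634, 0.773, 0.001], [-0.005, 0.006, -1.0]]
wrist_force: [0.1, -0.8, 0.1]
gripper_width: 0.004
gripper_force: 0.0
[0.6581602  0.01163738 0.18513686] [-0.38588901  0.4429826  -0.41868675]
yaw -39.39971204571797
```

View pics/s4c.png

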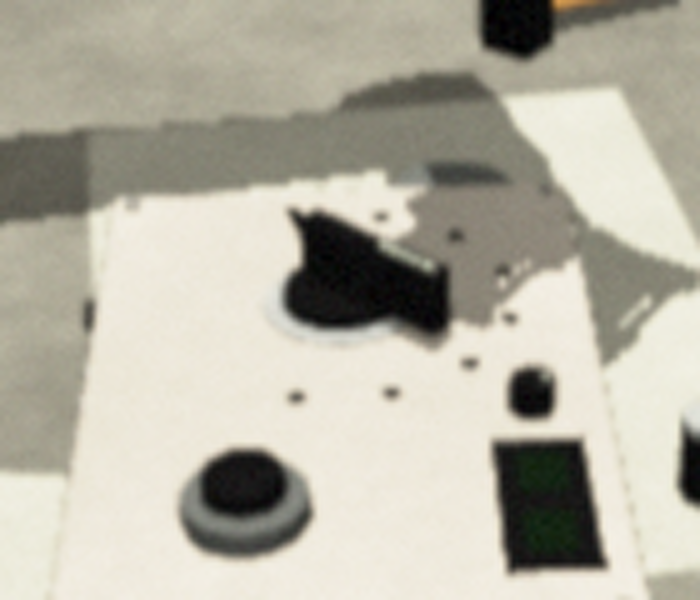

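The handle tip is at (437,267), exactly the predicted step 5 position, and the finger is clear of it. The button's top face centre at about (243,475) gives z ≈ 0.102. I go above the button.

```bash
python3 -m handwheel '[[[0,0,0,-0.0026,-0.0312,0,0],[0,0,0,-0.0026,-0.0312,0,0],[0,0,0,-0.0026,-0.0312,0,0],[0,0,0,-0.0026,-0.0312,0,0],[0,0,0,-0.0026,-0.0312,0,0],[0,0,0,-0.0026,-0.0312,0,0],[0,0,0,0,0,0.03,0],[0,0,0,0,0,0.03,0],[0,0,0,0,0,0,0],[0,0,0,0,0,0,0]]]'
python3 - <<'E'
from h import *
s=r.sense(); R=np.array(s["ee_rot"]); p=np.array(s["tcp_pos"]); print(p,s["wrist_force"],"err tool",R.T@(np.array([.5516,-.1433,p[2]])-p))
E
```

```text
time_s: 7.85
tcp_pos: [0.5499, -0.1437, 0.1229]
ee_rot: [[-0.773, 0.635, -0.002], [0.635, 0.773, -0.001], [0.001, -0.002, -1.0]]
wrist_force: [0.2, 0.2, 0.6]
gripper_width: 0.004
gripper_force: 0.0
[ 0.54987094 -0.14370121  0.12286195] [0.20674629 0.18299702 0.62138751] err tool [-1.08113874e-03  1.40774003e-03 -4.30494379e-06]
```

Within 2 mm of centre. I descend in small steps and watch the force.

```bash
python3 -m handwheel '[[[0,0,0,-0.001,0.0014,0.01,0],[0,0,0,0,0,0.006,0],[0,0,0,0,0,0.003,0],[0,0,0,0,0,0,0]]]'; python3 -m handwheel '[[[0,0,0,0,0,0.003,0],[0,0,0,0,0,0,0]]]'
```

```text
time_s: 8.25
tcp_pos: [0.5523, -0.143, 0.1049]
ee_rot: [[-0.772, 0.635, 0.001], [0.635, 0.772, 0.0], [-0.001, 0.001, -1.0]]
wrist_force: [0.4, 1.7, 2.8]
gripper_width: 0.007
gripper_force: 1.4
time_s: 8.45
tcp_pos: [0.5524, -0.1431, 0.1022]
ee_rot: [[-0.772, 0.635, 0.002], [0.635, 0.772, 0.0], [-0.001, 0.001, -1.0]]
wrist_force: [0.7, 3.2, 4.4]
gripper_width: 0.004
gripper_force: 2.2
```

```bash
python3 -m handwheel '[[[0,0,0,0,0,0.002,0],[0,0,0,0,0,0,0]]]'; python3 -m handwheel '[[[0,0,0,0,0,0.001,0],[0,0,0,0,0,0,0]]]'
```

```text
time_s: 8.65
tcp_pos: [0.5524, -0.1431, 0.1014]
ee_rot: [[-0.773, 0.635, 0.002], [0.635, 0.773, -0.0], [-0.002, 0.001, -1.0]]
wrist_force: [-1.5, 3.3, 10.1]
gripper_width: 0.005
gripper_force: 5.1
time_s: 8.85
tcp_pos: [0.5524, -0.1431, 0.1013]
ee_rot: [[-0.773, 0.635, 0.002], [0.635, 0.773, -0.0], [-0.002, 0.001, -1.0]]
wrist_force: [-3.6, 4.5, 14.1]
gripper_width: 0.005
gripper_force: 7.2
```

The force climbs to 14 N with no further travel, after passing 4–5 N over about 6 mm, so the button is at its stop. I let it go and retreat.

```bash
python3 -m handwheel '[[[0,0,0,0,0,-0.01,0],[0,0,0,0,0,-0.03,0],[0,0,0,0,0,-0.04,0],[0,0,0,0,0,-0.04,0],[0,0,0,0,-0.03,0,0],[0,0,0,0,-0.04,0,0],[0,0,0,0,-0.04,0,0],[0,0,0,0,-0.04,0,0],[0,0,0,0,0,0,0],[0,0,0,0,0,0,0]]]'
python3 - <<'E'
from h import *
im,C=shot("top","t5"); cv2.imwrite("pics/t5c.png",cv2.resize(im[190:345,225:480,::-1],None,fx=3,fy=3,interpolation=cv2.INTER_CUBIC))
E
```

```text
time_s: 9.85
tcp_pos: [0.4552, -0.2599, 0.2182]
ee_rot: [[-0.771, 0.637, -0.001], [0.637, 0.771, 0.0], [0.001, -0.0, -1.0]]
wrist_force: [0.4, 0.2, 0.3]
gripper_width: 0.005
gripper_force: 0.0
```

View pics/t5c.png

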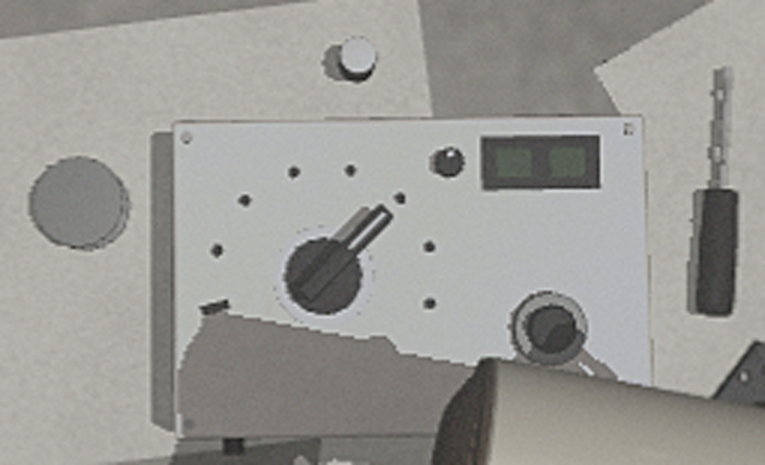

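The handle at (385,210) points at the fifth dot (400,198). The box, spool, capacitor and screwdriver haven't moved, and the robot is clear.

```bash
python3 -c "
from station import r
print(r.finish_job())"
```

```text
the job is handed in; nothing more can be done
None
```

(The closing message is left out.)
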